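Settle the dryer pulley on the balancing rollers

ROBOT

A 6-joint arm with a two-finger parallel gripper is mounted at the origin on the work surface. World frame = base frame: x ahead of the robot, y to its left, z up, the work surface at z = 0. Lengths are in m, angles in rad, forces in N, time in s.
With the tool pointing down it reaches from about 0.35 to 0.975 m from the base axis. Payload 4.9 kg.
Tool frame: the origin (TCP) lies midway between the tips of the shut fingers; the grasp point (between the pads) lies 19 mm behind it; z points along the fingers, y is the line along which they close (so a half turn about z gives the same grasp; the last joint's range is limited). The gripper opens to 85 mm and grips with 20 to 120 N. Pads are 22 mm wide; open, the fingers measure 114 mm over their backs; the gripper's body (76 mm by 85 mm) begins 54 mm behind the grasp point. The pads swing forward as they close: fully open they stand 13 mm farther back than shut.
Start: joints at [0.997, 0.053, 1.613, -0, 1.476, -0.119], TCP at [0.275, 0.561, 0.231] pointing down, gripper open.
Joint ranges: [-3.01, 3.01], [-1.01, 2.22], [0.06, 2.58], [-1.02, 4.17], [0.09, 2.62], [-3.14, 3.14]. Speed limits (rad/s): [2.57, 2.57, 3.14, 3.14, 3.14, 3.14].

INTERFACE

Orientations are given as a unit quaternion [w, x, y, z].
In Python, from plant import manip, grab_frame, camera_params gives the robot as it stands (manip), with the cameras as plain functions.
- The arm moves only by the shell command python3 shift.py 'ROWS'. ROWS is a JSON object whose key "moves" holds a list of rows, 1 to 5 of them, each of 7 numbers: the opening from 0.0 (shut) to 1.0 (fully open), then dx, dy, dz in m, then a rotation vector rx, ry, rz in rad; each row shifts and turns the commanded pose from where the row before left it, along the tool's axes as they then stand; what a row does not reach is not made up. A row lasts 1/8 s, in which the tool goes at most 0.0625 m and 0.188 rad, less where a joint would pass 70% of its speed; a pose out of reach is approached as far as the arm can. The fingers move at their own pace and stop on an object; the grip force is fixed at half the most. Time passes only in rows, so rows that do not move let the fingers close. It prints the time, the measured TCP pose, the force, the opening and the grip force at its end. Input that does not fit is refused with a message, and nothing moves.
- manip.state(): the state, without advancing time (a new reading comes with each control period).
- grab_frame(name): name is "scene" or "top" or "wrist"; returns the picture (400x640x3 uint8, red, green, blue); there is no depth.
- camera_params(name): a dict with "intrinsics" (3x3 intrinsics, pixels), "xyz" and "orientation" of the camera in the world. Camera axes: x right, y down, z forward; pixel columns grow to the right and rows downward; lengths in m; the calibration is good to about 2 mm. A picture is of the moment at which its call begins: read the wrist's pose just before it. camera_params takes no time and is no camera call; for the wrist camera it gives the pose at the moment of the call.
- manip.job_done(): hands the job in; it is judged then, once.
The state is a dict: "time": time; "joint_pos": joint angles; "joint_vel": joint speeds; "joint_efforts": joint torques, N m; "tool_pos": TCP position; "tool_rot": TCP orientation; "contact_force": force on the tool from outside, world axes, zero at the start; "ft_torque": the same for the moment, N m; "gripper_width": opening from 0.0 (shut) to 1.0 (fully open); "grasp_force": force on a finger pad.
Only numpy, scipy, OpenCV 4.12 (cv2) and the standard library are available. Lean on these libraries where they do the work, as an engineer would, in place of code of your own. Each camera call takes 0.05 s, during which the arm holds its last target. There are 200 camera calls.

TASK

Someone parked the mallet in the balancing stand: first clear it away by lowering it handle-first through the ring of the steel holder until its head catches on the ring. Then take the larger pulley out of its wooden cradle, set both ends of its shaft gently down on the stand's rollers with the pulley about midway between them, and let go, so that it turns freely and comes to rest with its bolted-on weight at the bottom. Leave the smaller pulley, the ink jars and the can where they are.

Things in the scene. Friction and masses are not known exactly. Their poses are not given: they have to be found in the camera images.
- stand: Balancing stand, fixed: base plate 150 x 130 x 12 mm, two dark uprights (x = +-57 mm, 92 mm wide in y, tops at z = 110). Just inside each, two free-turning rollers, 36 mm diameter, 12 mm wide, at x = +-45 mm, y = +-20, z = 105, axes along x. Open between the pairs down to the base plate. Origin: centre of its underside; x along the roller axes, z up.
- seat (a point): Point on the stand, 121.6 mm above its origin, midway between the roller pairs: the pulley's centre comes here when its shaft lies along the stand's x in the notches of both pairs.
- mallet: Mallet, 0.35 kg: black cylindrical head 50 mm diameter, 112 mm long along its x; wooden handle 22 mm diameter along -z, its round end 115 mm below the head's centre (origin). At the start the head lies in the notches of the stand's rollers along the stand's x, handle hanging between the uprights; there it can be gripped from above across its 50 mm diameter.
- holder: Ring holder, fixed: horizontal steel ring (hole 40 mm, outside 56 mm, 14 mm thick, top 125 mm above the bench) on a short arm from a square post 45 mm to its +x side that ends below the ring's top; base plate 70 x 90 mm. Origin: on the bench under the ring's centre; z up.
- ring_top (a point): Centre of the holder's ring, level with its upper face. When the mallet hangs, its head's centre is 25 mm above this point.
- pulley: Larger pulley, aluminium, 0.7 kg, 150 mm diameter, rim 30 mm wide, on a 16 mm shaft 140 mm long (70 mm each side). Origin: its centre; x along the shaft towards the dished face; y, z turn with it. Grip the rim's top from above across its 30 mm width (fingers close along the shaft). Free on the rollers it swings like a damped pendulum for some seconds.
- weight_mid (a point): The dark steel block (44 x 22 x 18 mm, 0.13 to 0.23 kg) bolted firmly into the larger pulley's dished face: its centre, 43 mm from the shaft axis, taken in the pulley's mid-plane. It makes that side heavy. At the start it is anywhere but near the bottom.
- pulley_mid (a point): Centre of the larger pulley (same point as its origin).
- cradle: Wooden cradle, fixed, 58 x 170 mm, in which the larger pulley stands upright by its rim, shaft along the cradle's x, its centre 95 mm above the bench. Cheeks at x = +-21.5 mm, 8 mm thick, reach 48 mm above the bench. Lift the pulley straight up out of it. Origin: centre of its underside.
- small_pulley: Smaller pulley, 100 mm diameter, no weight on it, in a second cradle of the same make. Not to be touched. Origin: its centre.
- ink_jar: White ink jar 76 mm diameter, 85 mm high. Bystander. Origin: centre of its underside.
- ink_jar2: White ink jar 68 mm diameter, 70 mm high. Bystander. Origin: centre of its underside.
- spray_can: Grey can 60 mm diameter, 170 mm high. Bystander. Origin: centre of its underside.

How it is judged:
On the way, in this order (a step that is already met when the one before it is completed fails the run):
1. the mallet hangs in the holder's ring by its head, handle down, let go (horizontal distance between mallet and ring_top below 0.016 m and z of mallet in the frame of ring_top between 0.018 and 0.03 m and angle between mallet's own z axis and vertical below 0.25 rad and contact force between the fingers and mallet below 0.1 N), for 0.2 s.
2. the larger pulley's shaft lies in the notches of both roller pairs and the fingers have let go (y of pulley in the frame of stand between -0.005 and 0.005 m and x of pulley in the frame of stand between -0.017 and 0.017 m and z of pulley in the frame of stand between 0.118 and 0.125 m and contact force between the fingers and pulley below 0.1 N), for 0.1 s.
At the end, for the whole second after the job is handed in: Mallet hangs in the ring: head centre within 16 mm of its axis, 18 to 30 mm above it, upright within 0.25 rad. Larger pulley's shaft in both roller notches (within 5 mm, 118 to 125 mm high), within 17 mm of midway, still, weight within 10 mm of straight below the shaft (horizontal distance between mallet and ring_top below 0.016 m and z of mallet in the frame of ring_top between 0.018 and 0.03 m and angle between mallet's own z axis and vertical below 0.25 rad and y of pulley in the frame of stand between -0.005 and 0.005 m and x of pulley in the frame of stand between -0.017 and 0.017 m and z of pulley in the frame of stand between 0.118 and 0.125 m and horizontal distance between weight_mid and pulley_mid below 0.01 m and z of weight_mid in the frame of stand below 0.09 m and angular speed of pulley below 0.2 rad/s and linear speed of mallet below 0.05 m/s); the robot touches nothing.
It fails at once if the smaller pulley is moved more than 30 mm (distance of small_pulley from where it was at the start of the episode above 0.03 m).
It fails at once if an ink jar or the can is moved more than 40 mm (distance of any of ink_jar, ink_jar2, spray_can from where it was at the start of the episode above 0.04 m).
It fails at once if the larger pulley is dropped or thrown onto the rollers (over 0.4 m/s close above them) (distance between pulley_mid and seat below 0.04 m and linear speed of pulley above 0.4 m/s).
It also fails if it takes over 67 s, if anything falls off the work surface, if the arm or the gripper's body presses on something with over 40 N, if the wrist force passes 120 N, or if a joint passes its speed limit or range.

## Working session

There is one attempt and no reset: what is moved stays moved. The work goes in short steps, Python scripts to look and compute and a shell command to move; the robot and the scene stay as the last step left them, time stands still between calls to the robot, and variables do not carry over. Pictures are saved under pics/ and viewed, at most 10 in all, crops included, and the job is handed in when it is done.

```bash
ls; mkdir -p pics; python3 - <<'E'
from plant import manip, grab_frame, camera_params
import cv2, numpy as np
for n in ("scene","top"):
    im=grab_frame(n); cv2.imwrite(f"pics/{n}0.png",im[:,:,::-1]); p=camera_params(n); print(n,p)
s=manip.state(); print(s['time'],s['tool_pos'],s['tool_rot'])
E
```

```text
pics
plant.py
shift.py
scene {'intrinsics': array([[445.64181471,   0.        , 325.19868571],
       [  0.        , 445.64181471, 197.96000882],
       [  0.        ,   0.        ,   1.        ]]), 'xyz': array([ 1.39020562, -0.01581005,  1.16552721]), 'orientation': array([-0.21800619,  0.65660332,  0.683831  , -0.23177694])}
top {'intrinsics': array([[377.89588984,   0.        , 313.53932985],
       [  0.        , 377.89588984, 204.98265291],
       [  0.        ,   0.        ,   1.        ]]), 'xyz': array([ 0.52455146, -0.06745905,  1.1479657 ]), 'orientation': array([-0.02559738,  0.71138632, -0.70212792,  0.01704881])}
0.1 [0.27423273 0.56098937 0.23016332] [-3.16174427e-04  2.25450331e-01  9.74254198e-01 -8.97629396e-04]
```

View pics/top0.png

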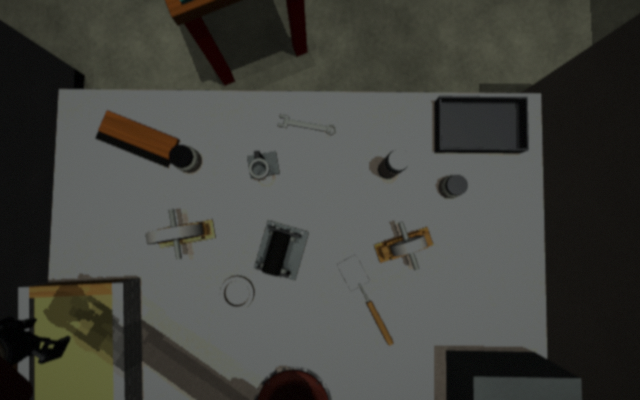

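View pics/scene0.png

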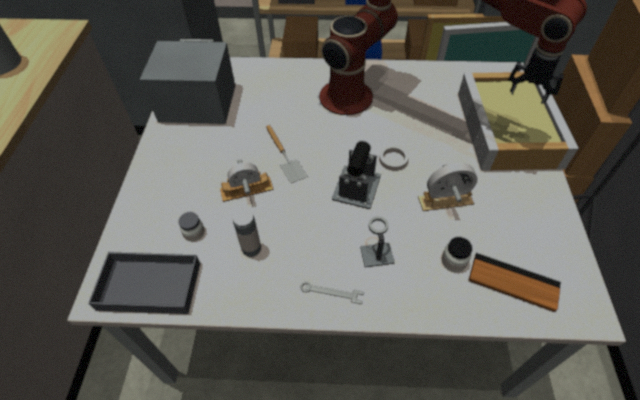

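The top view (up = +x, left = +y) shows the large pulley near (178,232), the stand and black mallet near (280,250), the ring near (259,170), and the small pulley near (404,245). Next I'll enlarge this region.

```bash
cat > h.py <<'E'
import numpy as np, cv2
from scipy.spatial.transform import Rotation as R
from plant import manip, grab_frame, camera_params
def q2R(q): return R.from_quat(np.r_[q[1:],q[0]]).as_matrix()
def ray(p,u,v):
    return q2R(p['orientation'])@np.linalg.inv(p['intrinsics'])@np.array([u,v,1.])
def onz(p,u,v,z):
    d=ray(p,u,v); c=p['xyz']; return c+d*(z-c[2])/d[2]
def proj(p,X):
    x=p['intrinsics']@(q2R(p['orientation']).T@(np.asarray(X)-p['xyz'])); return x[:2]/x[2]
E
python3 - <<'E'
import cv2,numpy as np
a=cv2.imread('pics/top0.png')[140:290,140:340]; b=cv2.imread('pics/scene0.png')[135:275,325:485]
f=lambda x,k:np.clip(255*(cv2.resize(x,None,fx=k,fy=k,interpolation=cv2.INTER_CUBIC)/255.)**.6,0,255).astype('uint8')
cv2.imwrite('pics/c1.png',f(a,4)); cv2.imwrite('pics/c2.png',f(b,4.25))
E
```

```text
(no output)
```

View pics/c1.png

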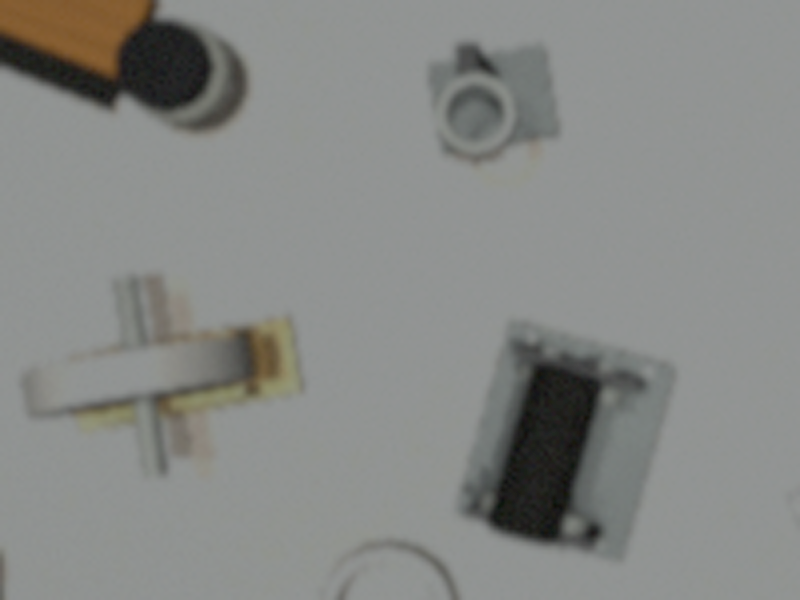

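View pics/c2.png

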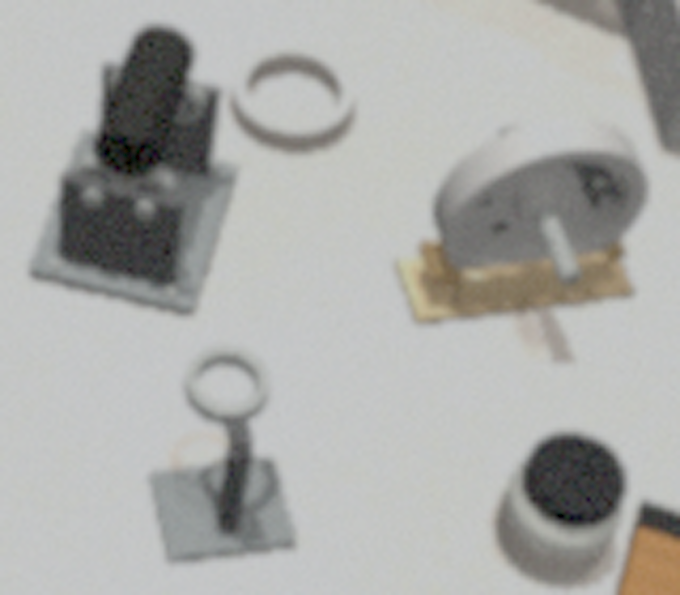

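The crops show these features (4x crop pixels, offset 140,140):
- **Stand plate:** corners at (512,320), (676,365), (622,558) and (460,512).
- **Mallet head:** ends near (569,372) and (526,530).
- **Ring:** centre at (475,115).
- **Pulley shaft:** from (128,276) to (153,475).
- **Weight:** on the face pointing away from the robot, at upper right in the scene view.

```bash
python3 - <<'E'
from h import *
p=camera_params('top'); ps=camera_params('scene')
t=lambda u,v,z: onz(p,140+(u+.5)/4-.5,140+(v+.5)/4-.5,z)
s=lambda u,v,z: onz(ps,325+u/4.25,135+v/4.25,z)
c=np.array([t(*x,.012) for x in [(512,320),(676,365),(622,558),(460,512)]])
print('stand',c.mean(0),np.linalg.norm(np.diff(c,axis=0),axis=1)); d=c[0]+c[1]-c[2]-c[3]; print('yaw',np.arctan2(d[1],d[0]))
a=t(569,372,.150);b=t(526,530,.150);print('mallet',a,b,(a+b)/2,np.arctan2(*(a-b)[1::-1]))
print('ring',t(475,115,.125), s(227,383,.125))
a=t(128,276,.097);b=t(153,475,.097);print('shaft',a,b,(a+b)/2,np.linalg.norm(a-b),np.arctan2(*(a-b)[1::-1]))
a=[t(*x,.165) for x in [(24,396),(250,352)]]; print('rim',a)
print(manip.state()['joint_pos'])
E
```

```text
stand [0.45920093 0.04088865 0.012     ] [0.12795517 0.14886773 0.12579193]
yaw -0.2520111539742634
mallet [0.51066724 0.02752596 0.15      ] [0.4070329  0.05381802 0.15      ] [0.45885007 0.04067199 0.15      ] -0.24845830621835793
ring [0.68454673 0.09743041 0.125     ] [0.69354715 0.09688674 0.125     ]
shaft [0.57267641 0.34247792 0.097     ] [0.43475888 0.32005649 0.097     ] [0.50371764 0.3312672  0.097     ] 0.13972817930687398 0.1611613314462019
rim [array([0.49045193, 0.38116325, 0.165     ]), array([0.52103937, 0.23433684, 0.165     ])]
[ 9.97015180e-01  5.33211827e-02  1.61416311e+00 -1.47473532e-05
  1.47601167e+00 -1.18969041e-01]
```

```bash
python3 shift.py '{"moves": [[1, -0.044, -0.043, 0, 0, 0, 0], [1, -0.044, -0.043, 0, 0, 0, 0], [1, -0.044, -0.043, 0, 0, 0, 0], [1, -0.044, -0.043, 0, 0, 0, 0], [1, -0.044, -0.043, 0, 0, 0, 0]]}'; python3 shift.py '{"moves": [[1, -0.044, -0.043, 0, 0, 0, 0], [1, -0.044, -0.043, 0, 0, 0, 0], [1, -0.044, -0.043, 0, 0, 0, 0], [1, -0.042, -0.042, 0, 0, 0, -0.1], [1, 0, 0, 0, 0, 0, -0.106]]}'
python3 - <<'E'
from h import *
s=manip.state(); p=camera_params('wrist'); im=grab_frame('wrist'); cv2.imwrite('pics/w1.png',im[:,:,::-1])
print(s['time'],s['tool_pos'],s['tool_rot'],p)
print('head', [proj(p,X) for X in [(.459,.041,.168),(.459,.041,.012),(.688,.097,.125)]])
E
```

```text
time: 0.72
tool_pos: [0.3778, 0.2698, 0.2309]
tool_rot: [-0.0, 0.225, 0.974, -0.0]
contact_force: [0.7, 0.1, 0.2]
gripper_width: 0.996
grasp_force: 0.0
time: 1.35
tool_pos: [0.4594, 0.038, 0.2308]
tool_rot: [-0.0, 0.126, 0.992, -0.0]
contact_force: [-0.1, 0.7, -0.6]
gripper_width: 1.001
grasp_force: 0.0
1.35 [0.45939423 0.03799269 0.230805  ] [-3.95897368e-04  1.25677086e-01  9.92071053e-01 -3.73066616e-04] {'intrinsics': array([[336.51317465,   0.        , 316.89852229],
       [  0.        , 336.51317465, 200.74628171],
       [  0.        ,   0.        ,   1.        ]]), 'xyz': array([0.39096775, 0.0565368 , 0.37256632]), 'orientation': array([0.11115687, 0.78252172, 0.60669679, 0.08498773])}
head [array([320.48824564, 216.87018518]), array([319.28523162, 170.49467623]), array([438.5533623, 412.712172 ])]
```

View pics/w1.png

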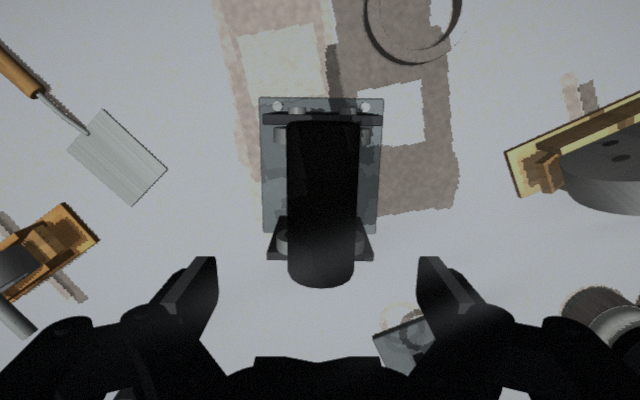

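The wrist view shows the head axis at column 322 between fingers at 217 and 418, centred and aligned. I'll descend and grip.

```bash
python3 shift.py '{"moves": [[1, 0.001, 0.003, 0.05, 0, 0, 0], [1, 0, 0, 0.04, 0, 0, 0], [1, 0, 0, 0.02, 0, 0, 0], [0, 0, 0, 0, 0, 0, 0], [0, 0, 0, 0, 0, 0, 0]]}'; python3 shift.py '{"moves": [[0, 0, 0, 0, 0, 0, 0], [0, 0, 0, 0, 0, 0, 0], [0, 0, 0, 0, 0, 0, 0]]}'
```

```text
time: 2.02
tool_pos: [0.4592, 0.0445, 0.1224]
tool_rot: [0.001, 0.124, 0.992, -0.001]
contact_force: [-1.4, -2.2, 1.1]
gripper_width: 0.604
grasp_force: 1.7
time: 2.4
tool_pos: [0.4596, 0.0443, 0.1228]
tool_rot: [0.001, 0.124, 0.992, -0.0]
contact_force: [-2.4, -2.3, 6.2]
gripper_width: 0.567
grasp_force: 62.3
```

```bash
python3 shift.py '{"moves": [[0, 0, 0, -0.035, 0, 0, 0], [0, 0, 0, -0.05, 0, 0, 0], [0, 0, 0, -0.05, 0, 0, 0]]}'
python3 - <<'E'
from h import *
def up(n,x0,x1,y0,y1,k=6):
    g=cv2.cvtColor(cv2.imread(f'pics/{n}0.png'),cv2.COLOR_BGR2GRAY)[y0:y1,x0:x1]
    return cv2.resize(g,None,fx=k,fy=k,interpolation=cv2.INTER_CUBIC)
a=up('top',242,275,145,185); b=up('scene',362,398,210,245)
m=max(a.shape[0],b.shape[0]); pad=lambda x:np.pad(x,((0,m-x.shape[0]),(0,6)))
im=np.hstack([pad(a),pad(b)]).astype(float); im=np.clip((im-40)*1.6,0,255)
cv2.imwrite('pics/r.png',cv2.resize(im,None,fx=1.7,fy=1.7)); print(a.shape,b.shape)
p=camera_params('top');q=camera_params('scene')
for X in [(.6845,.0974),(.688,.097),(.6935,.097)]:
  for pp,n,o in((p,'top',(242,145)),(q,'scene',(362,210))):
    print(X,n,proj(pp,(*X,.125)), (np.array(proj(pp,(*X,.125)))-o)*10.2)
E
```

```text
time: 2.78
tool_pos: [0.4579, 0.0452, 0.2562]
tool_rot: [-0.001, 0.124, 0.992, 0.001]
contact_force: [0.9, -1.3, -3.9]
gripper_width: 0.568
grasp_force: 63.0
(240, 198) (210, 216)
(0.6845, 0.0974) top [258.38572458 168.39209364] [167.13439073 238.59935512]
(0.6845, 0.0974) scene [378.50077482 222.43792451] [168.30790315 126.86683002]
(0.688, 0.097) top [258.56025039 167.12320234] [168.914554   225.65666387]
(0.688, 0.097) scene [378.39438835 223.46953942] [167.22276119 137.38930212]
(0.6935, 0.097) top [258.60492673 165.12762893] [169.37025264 205.30181506]
(0.6935, 0.097) scene [378.45188523 225.10489387] [167.80922937 154.06991752][ WARN:0@0.363] global loadsave.cpp:1063 imwrite_ Unsupported depth image for selected encoder is fallbacked to CV_8U.
```

View pics/r.png

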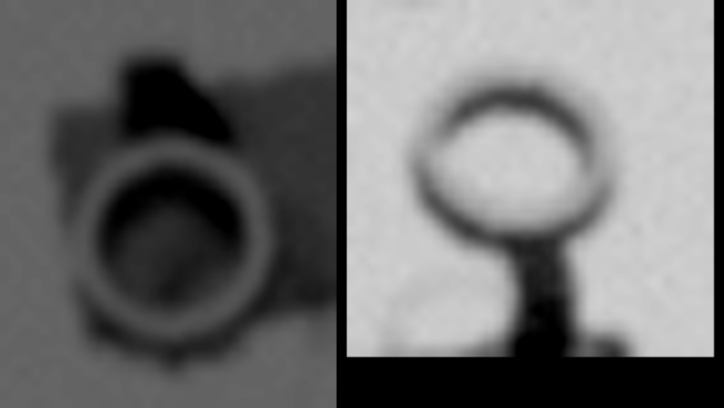

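The ring centre in the top view is at (171,237) in the enlarged crop, which is (0.685, 0.097). I'm carrying the mallet there.

```bash
python3 shift.py '{"moves": [[0, -0.04, 0.02, 0, 0, 0, 0], [0, -0.055, 0.028, 0, 0, 0, 0], [0, -0.055, 0.028, 0, 0, 0, 0], [0, -0.04, 0.021, 0, 0, 0, 0], [0, -0.017, 0.009, 0, 0, 0, 0]]}'; python3 shift.py '{"moves": [[0, 0, 0, 0, 0, 0, 0], [0, 0, 0, 0, 0, 0, 0]]}'
python3 - <<'E'
from h import *
a=grab_frame('top');b=grab_frame('scene'); p=camera_params('top');q=camera_params('scene')
a=cv2.resize(a[120:210,210:310],None,fx=4,fy=4,interpolation=2);b=cv2.resize(b[140:260,330:430],None,fx=4,fy=4,interpolation=2)
m=np.zeros((480,800,3),'uint8');m[:360,:400]=a;m[:,400:]=b;m=(255*(m/255.)**.6).astype('uint8');cv2.imwrite('pics/m1.png',m[:,:,::-1])
s=manip.state();print(s['time'],s['tool_pos'],s['tool_rot'])
for z in(.125,.161): print((proj(p,(.685,.097,z))-[210,120])*4,(proj(q,(.685,.097,z))-[330,140])*4+[400,0])
E
```

```text
time: 3.4
tool_pos: [0.6867, 0.0975, 0.2535]
tool_rot: [-0.002, 0.124, 0.992, 0.0]
contact_force: [-0.4, 0.3, -2.4]
gripper_width: 0.566
grasp_force: 63.4
time: 3.65
tool_pos: [0.6845, 0.0966, 0.2552]
tool_rot: [-0.001, 0.124, 0.992, 0.0]
contact_force: [-0.5, 0.8, -3.6]
gripper_width: 0.565
grasp_force: 63.4
3.75 [0.68454634 0.09644122 0.25614997] [-2.92976238e-04  1.24145736e-01  9.92263951e-01  4.84097632e-05]
[194.14347762 192.84894508] [593.45261913 330.32471579]
[185.57456521 184.25197974] [598.12052756 300.97121298]
```

View pics/m1.png

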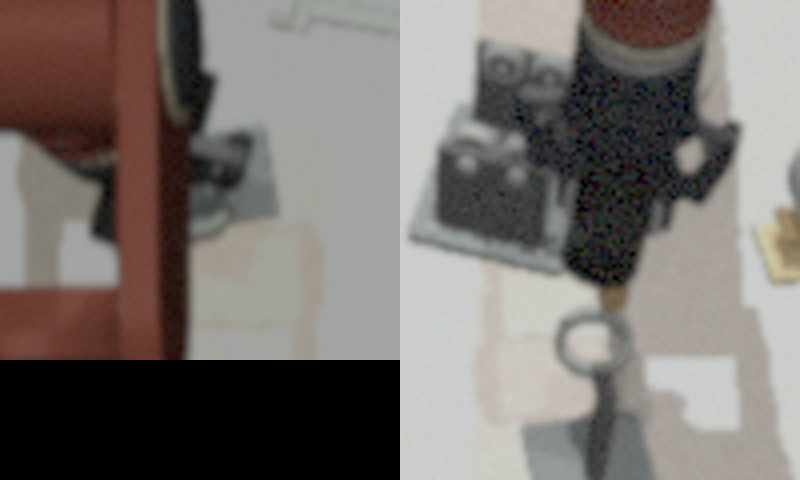

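In the scene view the handle tip (about 614,300) sits right of the ring axis (594), so the handle is offset or tilted toward +y. I'll measure it.

```bash
python3 - <<'E'
from h import *
q=camera_params('scene');f=np.mean([grab_frame('scene').astype(float) for _ in range(3)],0)
u=lambda x,y:(330+(x-400+.5)/4-.5,140+(y+.5)/4-.5)
print('tip',onz(q,*u(614,308),.161)); print('mid',onz(q,*u(614,295),.170))
for X in [(.7388,.0827,.276),(.7388,.0827,.251),(.6845,.0965,.161)]: print((proj(q,X)-[330,140])*4+[400,0])
im=f[205:226,370:400].astype(int); hsv=im[:,:,0]-im[:,:,2]
for i,r in enumerate(hsv): print(205+i,' '.join('%3d'%x for x in r))
E
```

```text
tip [0.68923996 0.10668136 0.161     ]
mid [0.68472598 0.10596731 0.17      ]
[594.52270756 265.06020451]
[590.96142513 288.49796823]
[597.3672105  300.35037444]
205  -2   1  -1   0   1   3  -3  -3   1   3   2   0   2   3   0   1   3   4   4   5  12  14  15  16  14  15  14  16  15  16
206  -3  -1   2  -2   3   1  -1   1   0   6   2   0   3   1  -4   3  -2   1   4   9  13  16  15  16  16  15  16  16  16  16
207   0   2   5  -1   0   0   2   0  -1   0   0   2  -1   1   0  -1  -1   1   7   9  16  18  15  16  16  15  16  16  16  15
208   7   7   7   4   0   3   0  -5   1   0  -1   0   0  -2   1   0   4   4   8  14  16  16  15  14  15  15  16  17  14  15
209  11  12  11   8   5   3   3   4   0   0   2  -2   0   1  -3   1   6   9  12  15  15  17  17  16  16  17  15  16  16  16
210  14  14  13   9   8   8   6   4   3   4   2   0   5   3   5   9  10  10  13  14  16  16  15  18  17  16  18  16  16  15
211  13  15  14  10  10   9   9   6   6   7   7  11  14  11  14  19  19  16  16  15  16  15  16  16  16  16  17  16  16  15
212  13  12  12   8   8  10  10   9  10  13  18  26  27  28  28  28  2
[... 965 characters left out ...]
   1   2   0   1   0   3   8  12  15  16  15  17  16  17  16  16  15  15  15  16
221   2   2   0   3   5   6   8  11   9   9   5   4   3   1   1   1   3   8  15  16  15  17  17  16  16  16  16  16  15  15
222   0   3   3   5   6   7   9  12  11  10   8   5   6   5   1   0   3   8  14  16  16  16  16  17  15  16  17  18  17  17
223   1   4   6   7   8  10  13  16  17  15  11   8   9   9   4   1   1   5  12  14  15  17  16  15  17  15  17  16  16  16
224   4   9  14  14  14  13  15  17  19  19  17  14  11  10   7   2   0   5  11  14  16  17  15  16  16  15  15  16  15  17
225   4  11  18  20  20  20  18  21  20  21  21  16  14  11   9   4   2   3  10  16  17  17  16  16  14  15  17  17  16  16
```

```bash
python3 shift.py '{"moves": [[0, -0.002, -0.008, 0, 0, 0, 0], [0, 0, 0, 0.015, 0, 0, 0], [0, 0, 0, 0, 0, 0, 0]]}'
python3 - <<'E'
from h import *
f=np.mean([grab_frame('scene').astype(float) for _ in range(4)],0)
s=manip.state();print(s['time'],s['tool_pos'],s['contact_force'])
im=f[208:224,366:396].astype(int)
print('R-B');[print(208+i,' '.join('%3d'%x for x in r)) for i,r in enumerate(im[:,:,0]-im[:,:,2])]
b=f[150:240,355:405]; cv2.imwrite('pics/m2.png',cv2.resize((255*(b/255)**.6).astype('uint8')[:,:,::-1],None,fx=6,fy=6,interpolation=cv2.INTER_CUBIC))
E
```

```text
time: 4.28
tool_pos: [0.6841, 0.0881, 0.2384]
tool_rot: [-0.002, 0.124, 0.992, -0.0]
contact_force: [0.5, 0.0, -4.0]
gripper_width: 0.57
grasp_force: 63.4
4.475 [0.685487   0.08836851 0.24135807] [ 0.32127335  0.01436284 -2.87721138]
R-B
208   6   2   1   0  -3   2  -1  -1  -1   2  -5   6   2   2   1   3   0  -2   1   6  11  16  16  17  17  16  15  16  16  17
209   7   3  -1   0   2   0   4   2   1  -1   1  -1   0   2  -2  -2   4   0   2   8  12  15  16  16  18  16  16  15  17  17
210  10   6   3   3   0   3  -1   2   0   0   3  -1  -1  -2  -2   2   2   2   4  10  14  16  15  16  16  15  17  15  16  16
211  12   9   6   2   2   1  -1   0   2   2   3   0   4   4  -3   1   1   4   5  11  14  16  16  16  16  16  15  16  17  17
212  14  11   8   4   5   2  -2   4   0   2   1   1  -1   0  -1   2  -2   5   9  11  15  16  18  17  17  16  17  15  16  15
213  12  10   8   7   5   3   4   0   2   4  -3   1   0   1   4   3   3   7  10  13  17  16  17  15  17  17  16  17  18  15
214  11   9   7   8   7   5   5   4   3   3   3   5   7   5   3  12   9  11  13  15  17  15  16  16  16  17  18  17  1
[... 421 characters left out ...]
  17  31  35  37  36  33  25  13   9  12  16  16  17  17  16  17  15  17  16  15
219   8   6   8   8   6   4   1   1   1   4  14  25  32  34  34  29  21   7   5   8  13  14  16  18  16  17  16  17  16  17
220   6   6   5   5   5   1   1   2   2   4   9  16  23  29  27  20  10   3   2   4   8  13  15  16  16  16  16  15  16  15
221   6   6   5   3   2   1   1   2   4   7   9  12  15  17  16  11   6   2   1   0   4  10  13  16  17  16  16  16  17  16
222   7   9   7   3   1   0   4   5   5   8   9  12  13  12  11   9   8   4   3   0   2   8  12  15  17  16  17  16  15  15
223  13  11  10   5   0   5   7   8   9   8   9  12  12  12  11  11   9   9   4   1   0   5  11  14  16  17  15  17  16  16
```

View pics/m2.png

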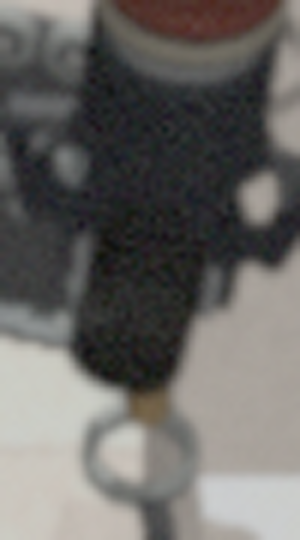

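The handle (column 379.8) now sits over the ring axis (378.4 plus 1.2 px for the height difference). I'll lower it while watching the force.

```bash
python3 shift.py '{"moves": [[0, 0, 0, 0.02, 0, 0, 0], [0, 0, 0, 0.02, 0, 0, 0], [0, 0, 0, 0.01, 0, 0, 0], [0, 0, 0, 0, 0, 0, 0]]}';python3 shift.py '{"moves": [[0, 0, 0, 0.02, 0, 0, 0], [0, 0, 0, 0.015, 0, 0, 0], [0, 0, 0, 0.01, 0, 0, 0], [0, 0, 0, 0, 0, 0, 0]]}'
python3 - <<'E'
from h import *
f=np.mean([grab_frame('scene').astype(float) for _ in range(4)],0)
b=f[150:240,345:415]; cv2.imwrite('pics/m3.png',cv2.resize((255*(b/255)**.6).astype('uint8')[:,:,::-1],None,fx=6,fy=6,interpolation=cv2.INTER_CUBIC))
E
```

```text
time: 4.97
tool_pos: [0.6843, 0.0883, 0.1888]
tool_rot: [-0.002, 0.124, 0.992, -0.0]
contact_force: [0.4, 0.0, -2.9]
gripper_width: 0.575
grasp_force: 63.4
time: 5.48
tool_pos: [0.6845, 0.0883, 0.1445]
tool_rot: [-0.001, 0.124, 0.992, -0.0]
contact_force: [-0.0, 0.5, -3.5]
gripper_width: 0.566
grasp_force: 63.4
```

View pics/m3.png

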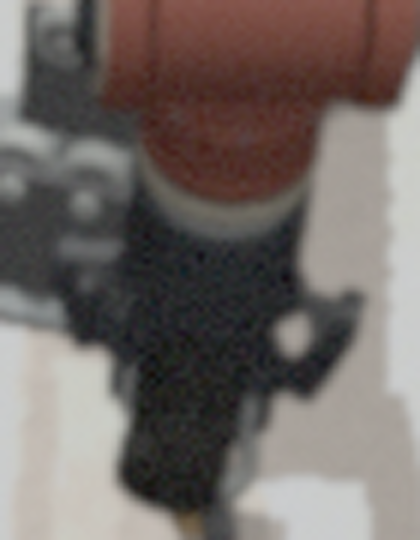

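The view shows the head just above the ring with the handle below it, and no contact force. I'll lower the rest in small steps.

```bash
python3 shift.py '{"moves": [[0, 0, 0, 0.008, 0, 0, 0], [0, 0, 0, 0.004, 0, 0, 0], [0, 0, 0, 0, 0, 0, 0]]}'; python3 shift.py '{"moves": [[0, 0, 0, 0.003, 0, 0, 0], [0, 0, 0, 0, 0, 0, 0]]}'
```

```text
time: 6.05
tool_pos: [0.6848, 0.0883, 0.1333]
tool_rot: [-0.001, 0.124, 0.992, -0.0]
contact_force: [-1.0, 0.1, -3.5]
gripper_width: 0.566
grasp_force: 63.4
time: 6.3
tool_pos: [0.6852, 0.0883, 0.131]
tool_rot: [-0.0, 0.124, 0.992, -0.0]
contact_force: [-0.1, -0.3, -3.1]
gripper_width: 0.567
grasp_force: 63.4
```

```bash
python3 shift.py '{"moves": [[0, 0.001, 0.004, 0, 0, 0, 0], [0, 0, 0, 0.002, 0, 0, 0], [0, 0, 0, 0, 0, 0, 0]]}'; python3 shift.py '{"moves": [[0.62, 0, 0, 0, 0, 0, 0], [0.7, 0, 0, 0, 0, 0, 0], [1, 0, 0, 0, 0, 0, 0], [1, 0, 0, 0, 0, 0, 0]]}'
```

```text
time: 6.68
tool_pos: [0.6852, 0.0925, 0.1291]
tool_rot: [-0.0, 0.124, 0.992, -0.0]
contact_force: [-1.0, -0.5, -3.6]
gripper_width: 0.568
grasp_force: 63.4
time: 7.18
tool_pos: [0.6856, 0.0924, 0.1297]
tool_rot: [0.0, 0.124, 0.992, 0.0]
contact_force: [-1.1, -0.6, 0.1]
gripper_width: 0.995
grasp_force: 0.0
```

```bash
python3 shift.py '{"moves": [[1, 0, 0, -0.03, 0, 0, 0], [1, 0, 0, -0.05, 0, 0, 0], [1, 0, 0, -0.04, 0, 0, 0.18], [1, 0, 0, 0, 0, 0, 0.18], [1, 0, 0, 0, 0, 0, 0.18]]}'; python3 shift.py '{"moves": [[1, 0, 0, 0, 0, 0, 0.18], [1, 0, 0, 0, 0, 0, 0.18], [1, 0, 0, 0, 0, 0, 0.18], [1, 0, 0, 0, 0, 0, 0.081], [1, 0, 0, 0, 0, 0, 0]]}'
python3 - <<'E'
from h import *
s=manip.state();print(s['tool_pos'],s['tool_rot'],s['joint_pos'])
t=q2R(s['tool_rot']);d=np.array([.5037,.3313,.24])-s['tool_pos'];print('delta tool',t.T@d,'yaw',np.arctan2(t[1,1],t[0,1]))
E
```

```text
time: 7.8
tool_pos: [0.6858, 0.0924, 0.2507]
tool_rot: [0.001, 0.387, 0.922, 0.0]
contact_force: [0.5, 0.3, -0.6]
gripper_width: 1.001
grasp_force: 0.0
time: 8.43
tool_pos: [0.6854, 0.0924, 0.2493]
tool_rot: [0.0, 0.648, 0.762, -0.0]
contact_force: [-0.1, 0.2, 0.4]
gripper_width: 1.005
grasp_force: 0.0
[0.6853921  0.09238302 0.24934312] [ 2.17773305e-05  6.47564207e-01  7.62010890e-01 -1.72364375e-05] [ 2.65074389e-02  1.97104106e-01  1.42574135e+00 -5.48162598e-05
  1.51873778e+00 -1.35518945e-01]
delta tool [ 0.26509894 -0.14076994  0.00932813] yaw 0.1620292360997012
```

```bash
python3 shift.py '{"moves": [[1, 0.053, -0.028, 0, 0, 0, 0], [1, 0.053, -0.028, 0, 0, 0, 0], [1, 0.053, -0.028, 0, 0, 0, 0], [1, 0.053, -0.028, 0, 0, 0, 0], [1, 0.053, -0.029, 0.005, 0, 0, 0]]}'; python3 shift.py '{"moves": [[1, 0, 0, 0, 0, 0, 0]]}'
python3 - <<'E'
from h import *
s=manip.state(); print(s['time'],s['tool_pos']); w=camera_params('wrist'); iw=grab_frame('wrist')
a=grab_frame('top'); b=grab_frame('scene'); g=lambda x,k,G=.6:(255*(cv2.resize(x,None,fx=k,fy=k,interpolation=2)/255.)**G).astype('uint8')
m=np.zeros((600,800,3),'uint8'); m[:375,:600]=g(iw,.9375); m[375:,:320]=g(a[140:196,220:300],4)[:225]; m[375:,320:720]=g(b[190:246,330:430],4)[:225]
cv2.imwrite('pics/f.png',m[:,:,::-1]); cv2.imwrite('pics/w2.png',iw[:,:,::-1]); cv2.imwrite('pics/top2.png',a[:,:,::-1])
print('rimtop',proj(w,(.5037,.3313,.170))*.9375,'TCP',proj(w,s['tool_pos'])*.9375)
print('stand ctr', proj(w,(.459,.0425,.012)))
E
```

```text
time: 9.05
tool_pos: [0.5028, 0.3329, 0.2451]
tool_rot: [0.0, 0.647, 0.762, 0.001]
contact_force: [0.3, 1.3, 0.1]
gripper_width: 0.996
grasp_force: 0.0
time: 9.18
tool_pos: [0.5011, 0.3341, 0.2441]
tool_rot: [-0.0, 0.645, 0.764, -0.0]
contact_force: [0.4, -0.7, -0.0]
gripper_width: 1.0
grasp_force: 0.0
9.175 [0.50112499 0.33410651 0.24408441]Traceback (most recent call last):
  File "<stdin>", line 4, in <module>
ValueError: could not broadcast input array from shape (224,320,3) into shape (225,320,3)
```

```bash
python3 - <<'E'
from h import *
s=manip.state(); print(s['time'],s['tool_pos']); w=camera_params('wrist'); iw=grab_frame('wrist')
a=grab_frame('top'); b=grab_frame('scene'); g=lambda x,k,G=.6:(255*(cv2.resize(x,None,fx=k,fy=k,interpolation=2)/255.)**G).astype('uint8')
m=np.zeros((599,800,3),'uint8'); m[:375,:600]=g(iw,.9375); m[375:,:320]=g(a[140:196,220:300],4); m[375:,320:720]=g(b[190:246,330:430],4)
cv2.imwrite('pics/f.png',m[:,:,::-1]); cv2.imwrite('pics/w2.png',iw[:,:,::-1]); cv2.imwrite('pics/top2.png',a[:,:,::-1])
print('rimtop',proj(w,(.5037,.3313,.170))*.9375,'TCP',proj(w,s['tool_pos'])*.9375)
print('stand ctr', proj(w,(.459,.0425,.012)),w)
E
```

```text
9.325 [0.50418259 0.33098762 0.24449343]
rimtop [296.68309509 199.23663462] TCP [297.23954494 247.14449332]
stand ctr [250.07486195 370.54493339] {'intrinsics': array([[336.51317465,   0.        , 316.89852229],
       [  0.        , 336.51317465, 200.74628171],
       [  0.        ,   0.        ,   1.        ]]), 'xyz': array([0.49270472, 0.4016745 , 0.38615555]), 'orientation': array([0.14076789, 0.98675113, 0.0799095 , 0.01100373])}
```

View pics/f.png

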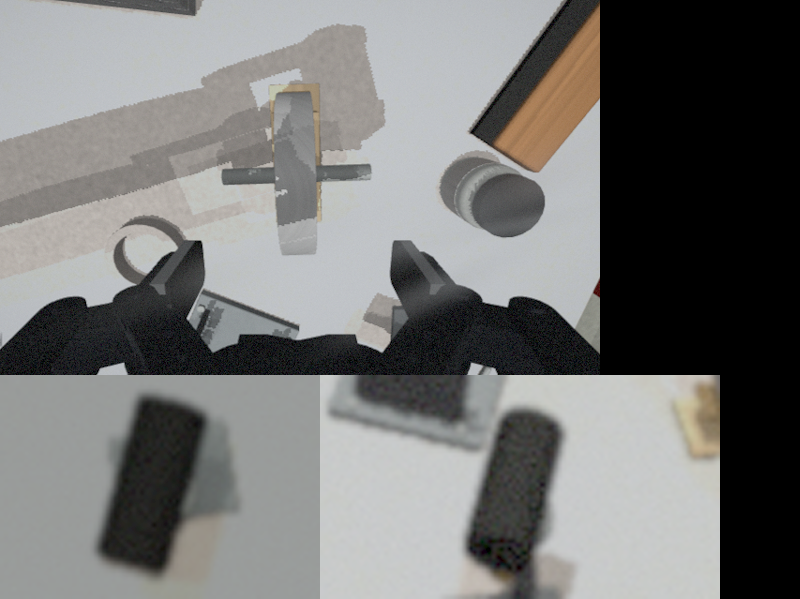

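The mallet hangs level over the ring. In the wrist view the pulley rim is centred at column 296 between fingers at 203 and 392, and the shaft runs from (222,176) to (371,172). I'll compute the correction and check the mallet offset.

```bash
python3 - <<'E'
from h import *
w=camera_params('wrist'); s=manip.state(); k=1/.9375
a=onz(w,222*k,176*k,.097);b=onz(w,371*k,172*k,.097);c=(a+b)/2;print(a,b,c,np.linalg.norm(a-b),np.arctan2(*(b-a)[1::-1]))
r=onz(w,296*k,200*k,.17);print('rim',r,onz(w,296.5*k,92*k,.11),onz(w,296.5*k,254*k,.11))
t=q2R(s['tool_rot']);print(s['tool_pos'],'tool yaw',np.arctan2(t[1,1],t[0,1]),'delta',t.T@(np.r_[c[:2],.14]-s['tool_pos']))
p=camera_params('top');print('mallet',onz(p,220+152/4,140+110/4,.158))
E
```

```text
[0.43460686 0.31848963 0.097     ] [0.57257819 0.34461696 0.097     ] [0.50359253 0.33155329 0.097     ] 0.14042337680900832 0.1871517123966778
rim [0.50383112 0.33001666 0.17      ] [0.49211431 0.40438696 0.11      ] [0.51589118 0.25590474 0.11      ]
[0.50476039 0.33029837 0.2444152 ] tool yaw 0.1593076259502816 delta [ 0.00143948 -0.00097982  0.10441475]
mallet [0.68170576 0.09315679 0.158     ]
```

```bash
python3 shift.py '{"moves": [[1, 0.001, -0.001, 0.04, 0, 0, -0.012], [1, 0, 0, 0.04, 0, 0, 0], [1, 0, 0, 0.024, 0, 0, 0], [0.5, 0, 0, 0, 0, 0, 0], [0.3, 0, 0, 0, 0, 0, 0]]}'; python3 shift.py '{"moves": [[0, 0, 0, 0, 0, 0, 0], [0, 0, 0, 0, 0, 0, 0], [0, 0, 0, 0, 0, 0, 0]]}'
```

```text
time: 10.1
tool_pos: [0.5038, 0.332, 0.1418]
tool_rot: [0.0, 0.644, 0.765, 0.001]
contact_force: [-0.0, 0.2, 0.5]
gripper_width: 0.606
grasp_force: 0.0
time: 10.48
tool_pos: [0.5038, 0.3326, 0.1427]
tool_rot: [0.001, 0.643, 0.766, 0.002]
contact_force: [-0.5, -0.6, 6.4]
gripper_width: 0.343
grasp_force: 60.5
```

```bash
python3 shift.py '{"moves": [[0, 0, 0, -0.02, 0, 0, 0], [0, 0, 0, -0.04, 0, 0, 0], [0, 0, 0, -0.04, 0, 0, 0], [0, 0, 0, -0.04, 0, 0, 0], [0, 0, 0, 0, 0, 0, 0.1]]}'; python3 shift.py '{"moves": [[0, 0, 0, 0, 0, 0, 0.11], [0, 0, 0, 0, 0, 0, 0.11], [0, 0, 0, 0, 0, 0, 0.1], [0, 0, 0, 0, 0, 0, 0]]}'
python3 - <<'E'
from h import *
s=manip.state();t=q2R(s['tool_rot']);print(s['tool_pos'],'yaw',np.arctan2(t[1,1],t[0,1]),'delta',t.T@(np.r_[.459,.0425,.28]-s['tool_pos']),s['joint_pos'])
E
```

```text
time: 11.1
tool_pos: [0.5036, 0.3329, 0.285]
tool_rot: [0.001, 0.682, 0.732, 0.003]
contact_force: [0.8, -0.1, -7.8]
gripper_width: 0.339
grasp_force: 60.9
time: 11.6
tool_pos: [0.5016, 0.3319, 0.279]
tool_rot: [-0.0, 0.788, 0.615, -0.002]
contact_force: [0.2, 0.3, -6.8]
gripper_width: 0.341
grasp_force: 60.9
[0.50159315 0.33186581 0.2789902 ] yaw -0.24564659827082308 delta [-0.29103871  0.02905171 -0.00048404] [ 4.60747243e-01 -2.45105913e-02  1.61186190e+00  1.49900520e-04
  1.55760908e+00  7.06388858e-01]
```

```bash
python3 shift.py '{"moves": [[0, -0.03, 0.003, 0, 0, 0, 0], [0, -0.045, 0.005, 0, 0, 0, 0], [0, -0.05, 0.005, 0, 0, 0, 0], [0, -0.05, 0.005, 0, 0, 0, 0], [0, -0.05, 0.005, 0, 0, 0, 0]]}'; python3 shift.py '{"moves": [[0, -0.04, 0.004, 0, 0, 0, 0], [0, -0.026, 0.002, 0, 0, 0, 0], [0, 0, 0, 0, 0, 0, 0], [0, 0, 0, 0, 0, 0, 0]]}'
python3 - <<'E'
from h import *
a=np.mean([grab_frame('scene').astype(float) for _ in range(3)],0); w=camera_params('wrist');iw=grab_frame('wrist')
s=manip.state();t=q2R(s['tool_rot']);print(s['time'],s['tool_pos'],'yaw',np.arctan2(t[1,1],t[0,1]),'delta',t.T@(np.r_[.459,.0425,.28]-s['tool_pos']))
cv2.imwrite('pics/s3.png',a[:,:,::-1]);cv2.imwrite('pics/w3.png',iw[:,:,::-1]);np.save('wp.npy',w,allow_pickle=True)
# pulley centre assumed tcp z -.0466
c=s['tool_pos']-[0,0,.0477]; ax=t[:,1]
q=camera_params('scene')
print('pred shaft ends scene',proj(q,c+.07*ax),proj(q,c-.07*ax),'centre',proj(q,c)); print('wrist',proj(w,c+.07*ax),proj(w,c-.07*ax))
E
```

```text
time: 12.22
tool_pos: [0.4688, 0.107, 0.2798]
tool_rot: [-0.0, 0.788, 0.616, -0.001]
contact_force: [1.0, -0.7, -6.6]
gripper_width: 0.337
grasp_force: 60.6
time: 12.72
tool_pos: [0.4593, 0.0433, 0.2801]
tool_rot: [-0.0, 0.789, 0.615, -0.0]
contact_force: [-0.3, 0.5, -6.9]
gripper_width: 0.343
grasp_force: 60.5
12.925 [0.45953617 0.04367575 0.2801989 ] yaw -0.24530930828098482 delta [-0.00127078 -0.0002345   0.00019891]
pred shaft ends scene [355.22500278 154.40632616] [366.61177171 121.45042217] centre [361.09477785 137.41785955]
wrist [434.44370771 227.08927994] [201.00725248 226.98810425][ WARN:0@4.579] global loadsave.cpp:1063 imwrite_ Unsupported depth image for selected encoder is fallbacked to CV_8U.
```

```bash
python3 - <<'E'
import cv2,numpy as np
g=cv2.cvtColor(cv2.imread('pics/w3.png'),cv2.COLOR_BGR2GRAY)
print('cols',list(range(190,250,8)),list(range(396,456,8)))
for r in range(190,270,3): print(r,g[r,190:250:8],g[r,396:456:8])
E
```

```text
cols [190, 198, 206, 214, 222, 230, 238, 246] [396, 404, 412, 420, 428, 436, 444, 452]
190 [164 164 160 180 180 176 182 180] [184 180 182 180 183 181 179 179]
193 [160 164 155 183 180 177 182 179] [180 184 183 179 180 182 178 181]
196 [166 162 155 184 181 180 179 179] [183 181 183 183 182 179 182 182]
199 [169 165 166 182 181 182 179 179] [182 182 179 181 180 178 181 180]
202 [168 170 159 181 179 179 182 183] [180 178 182 183 179 180 183 178]
205 [168 163 159 183 178 179 183 183] [175 179 179 179 177 182 179 179]
208 [171 162 162 181 179 181 181 180] [180 179 179 179 181 177 181 182]
211 [168 161 167 178 181 181 185 179] [177 178 178 177 178 180 182 180]
214 [160 162 169 171 178 180 179 182] [130 131 117 115 118 183 177 178]
217 [158 160  49  50  50  45  51  49] [ 70  70  82  85  91 178 183 181]
220 [166 131  61  59  50  53  54  49] [ 72  78  95 108 101 153 180 180]
223 [171  97  72  71  61  61  58  61] [ 78  92 105 120 119 135 178 181]
226 [172  77  75  74  66  60  61  64] [ 76  88 119 135 135 130 179 180]
229 [169  75  74  77  62  65  67  67] [113 123 130 143 143 141 179 181]
232 [
[... 230 characters left out ...]
8  45  44  40  70] [164 167 173 168 173 179 179 179]
244 [183 179 182 181 181 182 181 182] [174 176 178 179 178 179 180 182]
247 [181 182 181 182 182 183 180 181] [174 175 179 179 179 178 178 178]
250 [180 180 181 183 182 180 182 181] [176 178 177 177 179 178 179 181]
253 [182 182 182 181 184 180 183 181] [174 177 178 178 177 181 179 179]
256 [182 179 183 181 180 182 178 179] [178 180 181 178 178 177 181 180]
259 [180 182 180 182 183 182 179 179] [177 176 180 179 181 176 180 179]
262 [184 181 180 185 182 181 179 176] [177 179 178 178 177 178 178 178]
265 [180 179 181 180 181 178 179 179] [177 180 177 178 179 179 180 180]
268 [180 182 181 183 179 178 178 179] [179 179 176 179 179 179 175 176]
```

The wrist profile puts the shaft at rows 227–229 against a predicted 227, and its ends are centred, so the pulley is straight in the grip. I'm lowering it to the rollers.

```bash
python3 shift.py '{"moves": [[0, -0.001, 0, 0.03, 0, 0, 0], [0, 0, 0, 0.03, 0, 0, 0], [0, 0, 0, 0.02, 0, 0, 0], [0, 0, 0, 0.015, 0, 0, 0], [0, 0, 0, 0.005, 0, 0, 0]]}'; python3 shift.py '{"moves": [[0, 0, 0, 0.005, 0, 0, 0], [0, 0, 0, 0.002, 0, 0, 0], [0, 0, 0, 0, 0, 0, 0]]}'
```

```text
time: 13.55
tool_pos: [0.4591, 0.0421, 0.1795]
tool_rot: [-0.0, 0.789, 0.615, -0.0]
contact_force: [0.4, -0.1, -6.5]
gripper_width: 0.34
grasp_force: 60.5
time: 13.92
tool_pos: [0.4596, 0.0419, 0.1738]
tool_rot: [0.0, 0.789, 0.615, 0.0]
contact_force: [-0.1, 0.4, -6.2]
gripper_width: 0.337
grasp_force: 60.5
```

```bash
python3 shift.py '{"moves": [[0, 0, 0, 0.003, 0, 0, 0], [0, 0, 0, 0, 0, 0, 0]]}'; python3 shift.py '{"moves": [[0, 0, 0, 0.002, 0, 0, 0], [0, 0, 0, 0, 0, 0, 0]]}'
```

```text
time: 14.18
tool_pos: [0.46, 0.0423, 0.171]
tool_rot: [0.0, 0.789, 0.615, 0.001]
contact_force: [0.3, 1.4, -4.9]
gripper_width: 0.337
grasp_force: 60.8
time: 14.42
tool_pos: [0.4602, 0.0423, 0.1703]
tool_rot: [0.0, 0.789, 0.614, 0.001]
contact_force: [-2.2, 3.7, 4.7]
gripper_width: 0.342
grasp_force: 62.0
```

The force rose from −6.5 to +4.7 N, so the shaft is on the rollers. I'm releasing and lifting away.

```bash
python3 shift.py '{"moves": [[0.45, 0, 0, 0, 0, 0, 0], [0.6, 0, 0, 0, 0, 0, 0], [0.9, 0, 0, 0, 0, 0, 0], [1, 0, 0, 0, 0, 0, 0], [1, 0, 0, -0.02, 0, 0, 0]]}'; python3 shift.py '{"moves": [[1, 0, 0, -0.04, 0, 0, 0], [1, 0, 0, -0.05, 0, 0, 0], [1, 0, 0, -0.05, 0, 0, 0], [1, 0.03, 0, 0, 0, 0, 0], [1, 0, 0, 0, 0, 0, 0]]}'
python3 - <<'E'
from h import *
s=manip.state();w=camera_params('wrist');iw=grab_frame('wrist');b=grab_frame('scene')
cv2.imwrite('pics/w4.png',iw[:,:,::-1]);cv2.imwrite('pics/s4.png',b[:,:,::-1]);print(s['time'],s['tool_pos'])
c=np.array([.459,.0422,.1216]);ax=np.array([np.cos(.248),-np.sin(.248),0])
a,e=proj(w,c-.07*ax),proj(w,c+.07*ax);print('pred ends',a,e,'top',proj(w,c+[0,0,.075]))
g=cv2.cvtColor(iw,cv2.COLOR_RGB2GRAY)
for k in (.05,.063):
  for sg in(-1,1):
    u,v=proj(w,c+sg*k*ax);u=int(round(u));v0=int(v);print(u,round(v,1),v0-22,g[v0-22:v0+24:2,u])
v=int(round((a[1]+e[1])/2))
r=g[v,:];print('row',v,[ (x,int(r[x])) for x in range(int(a[0])-16,int(e[0])+18,4)])
E
```

```text
time: 15.05
tool_pos: [0.458, 0.042, 0.1865]
tool_rot: [-0.001, 0.789, 0.615, -0.002]
contact_force: [0.7, -0.1, 0.6]
gripper_width: 0.999
grasp_force: 0.0
time: 15.68
tool_pos: [0.467, 0.0719, 0.3289]
tool_rot: [0.0, 0.788, 0.615, 0.0]
contact_force: [-0.6, -0.3, -0.8]
gripper_width: 0.997
grasp_force: 0.0
15.675 [0.46695017 0.07186544 0.32885776]
pred ends [251.97738205 201.11462761] [381.53229137 201.50551792] top [316.72679259 225.64182815]
270 201.2 179 [107 113 120 111 105 101  93  45  65  95 112 117 121 110  82  83  94 105
 105 104 110  97  90]
363 201.4 179 [100 110 115 122 114  96  81  58  35  57  91 110 128 139 120  79  48  53
  54  54  57  59  62]
258 201.1 179 [135 117 105 145 155 154 159  93  67  93 113 118 122 107  75 125 124 131
 125 129 143 136 157]
375 201.5 179 [119 146 132 127 155 160 159 157 110  64  87 107 124 143 124  95 160 160
 159 156 156 158 156]
row 201 [(235, 155), (239, 156), (243, 158), (247, 156), (251, 142), (255, 119), (259, 116), (263, 114), (267, 116), (271, 119), (275, 119), (279, 116), (283, 120), (287, 119), (291, 122), (295, 119), (299, 121), (303, 140), (307, 134), (311, 139), (315, 138), (319, 138), (323, 142), (327, 138), (331, 135), (335, 101), (339, 116), (343, 115), (347, 115), (351, 112), (355, 114), (359, 113), (363, 110), (367, 108), (371, 108), (375, 107), (379, 101), (383, 139), (387, 159), (391, 160), (395, 156)]
```

The shaft ends match the prediction (columns 252 and 382, rows about 201–203), so it's seated and centred. Now I'll let it swing out.

```bash
Z='x'; I() { :; }
for i in 1 2 3 4 5 6 7 8 9 10 11 12 13 14 15 16 17 18 19 20; do python3 shift.py '{"moves": [[1, 0, 0, 0, 0, 0, 0], [1, 0, 0, 0, 0, 0, 0], [1, 0, 0, 0, 0, 0, 0], [1, 0, 0, 0, 0, 0, 0], [1, 0, 0, 0, 0, 0, 0]]}' | head -1 | tail -1 >/dev/null; done
python3 - <<'E'
from h import *
q=camera_params('scene'); s=manip.state();print(s['time'])
F=[grab_frame('scene').astype(float) for _ in range(8)]
c=np.array([.459,.0422,.1216]);ax=np.array([np.cos(.25),-np.sin(.25),0]);ay=np.array([np.sin(.25),np.cos(.25),0])
print('centre',proj(q,c),'rest weight',proj(q,c+.009*ax-[0,0,.043]))
u,v=map(int,proj(q,c)); sl=np.s_[v-40:v+45,u-40:u+40]
print('motion',abs(np.mean(F[:4],0)-np.mean(F[4:],0))[sl].mean(), 'noise', abs(F[0]-F[1])[sl].mean(), 'vs s4',abs(np.mean(F,0)-cv2.imread('pics/s4.png')[:,:,::-1])[sl].mean())
g=np.mean(F,0).mean(2)
# unwrap face plane x=+9mm: rows angle from bottom (deg), radius 25..60
for x in (.0,.012):
  print('plane',x)
  for th in range(-180,180,20):
    a=np.radians(th); print(th,[int(cv2.getRectSubPix(g.astype('float32'),(1,1),tuple(proj(q,c+x*ax+r*(np.sin(a)*ay-[0,0,np.cos(a)]))))[0,0]) for r in (.03,.035,.04,.045,.05,.055,.06)])
E
```

```text
28.275
centre [358.5601463  162.55103274] rest weight [357.14610939 173.57049191]
motion 0.9932107843137254 noise 1.948921568627451 vs s4 1.9527818627450981
plane 0.0
-180 [67, 67, 67, 69, 85, 113, 130]
-160 [67, 65, 63, 62, 72, 99, 123]
-140 [66, 60, 57, 59, 65, 73, 99]
-120 [66, 66, 66, 65, 66, 67, 72]
-100 [65, 53, 48, 58, 65, 67, 67]
-80 [67, 62, 59, 63, 67, 67, 62]
-60 [68, 67, 68, 68, 67, 68, 67]
-40 [62, 58, 63, 68, 70, 73, 82]
-20 [116, 108, 101, 91, 85, 89, 103]
0 [85, 75, 62, 55, 61, 80, 90]
20 [54, 37, 28, 34, 53, 76, 90]
40 [53, 39, 48, 62, 66, 68, 66]
60 [66, 67, 65, 65, 66, 66, 59]
80 [67, 66, 64, 65, 66, 66, 67]
100 [64, 50, 35, 49, 64, 67, 69]
120 [67, 67, 66, 67, 68, 71, 79]
140 [68, 67, 67, 66, 72, 82, 89]
160 [66, 61, 57, 65, 83, 110, 126]
plane 0.012
-180 [73, 71, 68, 67, 66, 66, 72]
-160 [65, 67, 66, 60, 47, 51, 64]
-140 [65, 67, 66, 66, 65, 64, 66]
-120 [67, 56, 47, 56, 65, 66, 66]
-100 [67, 62, 60, 64, 66, 65, 60]
-80 [68, 68, 67, 67, 67, 64, 61]
-60 [67, 67, 68, 70, 70, 69, 69]
-40 [48, 62, 79, 100, 113, 115, 107]
-20 [115, 107, 106, 108, 109, 101, 85]
0 [75, 69, 72, 81, 80, 69, 55]
20 [34, 62, 90, 101, 97, 82, 67]
40 [27, 37, 55, 67, 68, 67, 69]
60 [41, 58, 66, 67, 66, 60, 58]
80 [65, 66, 65, 67, 66, 62, 61]
100 [67, 67, 64, 64, 66, 66, 68]
120 [67, 66, 56, 42, 48, 62, 68]
140 [66, 67, 68, 67, 67, 67, 68]
160 [73, 71, 68, 63, 55, 58, 70]
```

```bash
python3 - <<'E'
from h import *
q=camera_params('scene'); 
ax=np.array([np.cos(.25),-np.sin(.25),0]);ay=np.array([np.sin(.25),np.cos(.25),0])
F=np.mean([grab_frame('scene').astype(float) for _ in range(8)],0)
cs=np.array([.459,.0422,.1216]);c0=np.array([.5037,.3313,.095]);a0=.171
ims=[('start',cv2.imread('pics/scene0.png'),c0,a0),('held',cv2.imread('pics/s3.png'),np.array([.4595,.0432,.2325]),-.247),('rel',cv2.imread('pics/s4.png'),cs,-.25),('now',F,cs,-.25)]
print('th',list(range(-180,180,15)))
for n,im,c,y in ims:
  g=im.mean(2).astype('float32');ax=np.array([np.cos(y),np.sin(y),0]);ay=np.array([-np.sin(y),np.cos(y),0])
  for x in(0,.008):
    print(n,x,[int(np.mean([cv2.getRectSubPix(g,(1,1),tuple(proj(q,c+x*ax+r*(np.sin(a)*ay-[0,0,np.cos(a)]))))[0,0] for r in(.038,.043,.048)])) for a in np.radians(range(-180,180,15))])
E
```

```text
th [-180, -165, -150, -135, -120, -105, -90, -75, -60, -45, -30, -15, 0, 15, 30, 45, 60, 75, 90, 105, 120, 135, 150, 165]
start 0 [77, 82, 83, 80, 71, 63, 60, 66, 65, 53, 62, 67, 68, 86, 123, 68, 66, 47, 33, 42, 33, 34, 48, 65]
start 0.008 [68, 71, 70, 67, 65, 61, 65, 64, 58, 64, 68, 71, 72, 83, 126, 71, 66, 59, 46, 31, 42, 32, 33, 54]
held 0 [19, 25, 50, 67, 68, 58, 53, 67, 67, 63, 54, 91, 59, 66, 57, 64, 66, 51, 34, 28, 40, 42, 48, 62]
held 0.008 [19, 39, 62, 68, 62, 50, 65, 67, 66, 67, 69, 106, 64, 68, 67, 66, 67, 64, 48, 28, 32, 38, 35, 63]
rel 0 [68, 61, 65, 66, 55, 53, 67, 68, 65, 37, 36, 119, 60, 51, 63, 67, 65, 53, 58, 67, 66, 57, 67, 70]
rel 0.008 [67, 62, 66, 61, 50, 66, 68, 66, 64, 38, 68, 119, 72, 83, 72, 67, 66, 64, 51, 58, 68, 65, 60, 69]
now 0 [69, 67, 52, 64, 66, 61, 51, 65, 68, 67, 51, 120, 61, 39, 40, 61, 66, 66, 57, 50, 67, 67, 65, 68]
now 0.008 [67, 65, 59, 66, 62, 51, 65, 67, 68, 72, 73, 119, 71, 82, 52, 62, 66, 66, 65, 52, 57, 67, 65, 64]
```

```bash
python3 - <<'E'
from h import *
q=camera_params('scene'); y=-.25
M=lambda n:np.mean([grab_frame('scene').astype(float) for _ in range(n)],0)
A=M(8);B=M(8);C=M(8);print('time',manip.state()['time'])
u,v=map(int,proj(q,[.459,.0422,.1216])); sl=np.s_[v-35:v+30,u-35:u+35]; o=np.s_[20:90,480:550]
ref=np.s_[240:300,300:380]
print('motion',[abs(P-Q)[sl].mean() for P,Q in((A,B),(B,C),(A,C))],'static',abs(A-C)[ref].mean())
g=((A+B+C)/3).mean(2).astype('float32');c=np.array([.459,.0422,.1216])
ax=np.array([np.cos(y),np.sin(y),0]);ay=np.array([-np.sin(y),np.cos(y),0])
print(list(range(-171,180,9)))
for x in(-.004,0,.004,.008): print(x,[int(np.mean([cv2.getRectSubPix(g,(1,1),tuple(proj(q,c+x*ax+r*(np.sin(a)*ay-[0,0,np.cos(a)]))))[0,0] for r in(.038,.043,.048)])) for a in np.radians(range(-171,180,9))])
E
```

```text
time 30.275
motion [np.float64(0.6911080586080586), np.float64(0.688040293040293), np.float64(0.6831593406593407)] static 0.5896614583333334
[-171, -162, -153, -144, -135, -126, -117, -108, -99, -90, -81, -72, -63, -54, -45, -36, -27, -18, -9, 0, 9, 18, 27, 36, 45, 54, 63, 72, 81, 90, 99, 108, 117, 126, 135, 144, 153, 162, 171]
-0.004 [76, 73, 64, 57, 61, 65, 66, 66, 61, 51, 52, 63, 67, 68, 67, 61, 53, 108, 113, 61, 37, 33, 35, 51, 64, 66, 66, 66, 60, 50, 53, 64, 67, 68, 69, 73, 74, 78, 79]
0 [68, 66, 54, 55, 64, 65, 66, 63, 54, 51, 61, 66, 67, 67, 67, 61, 51, 108, 111, 61, 45, 35, 34, 49, 60, 66, 66, 66, 65, 57, 47, 55, 66, 67, 67, 67, 64, 66, 69]
0.004 [66, 62, 53, 60, 65, 66, 64, 57, 51, 59, 66, 67, 67, 68, 68, 65, 60, 109, 109, 65, 62, 54, 39, 50, 60, 65, 66, 66, 66, 64, 53, 47, 60, 67, 67, 66, 61, 61, 66]
0.008 [66, 61, 57, 64, 66, 65, 59, 51, 56, 65, 67, 67, 68, 69, 72, 76, 75, 111, 109, 71, 80, 78, 57, 53, 62, 65, 66, 66, 66, 66, 61, 47, 51, 65, 67, 67, 63, 62, 66]
```

```bash
python3 -c "
from plant import manip, grab_frame, camera_params
print(manip.job_done())"
```

```text
the job is handed in; nothing more can be done
None
```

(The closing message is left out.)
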